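# Load the candle-warmer lamp and switch it on by its touch key

### The arm

A 7-joint arm with a two-finger parallel gripper is mounted at the origin on the work surface. World frame = base frame: x ahead of the robot, y to its left, z up, the work surface at z = 0. Lengths are in m, angles in rad, forces in N, time in s.
With the tool pointing down it reaches from about 0.375 to 0.925 m from the base axis. Payload 3.1 kg.
Tool frame: the origin (TCP) lies between the finger pads; the fingertips stand 19 mm ahead of it and the grasp point (between the pads) is the TCP; z points along the fingers, y is the direction in which the jaws open and shut (so a half turn about z gives the same grasp; the last joint's range is limited). The gripper opens to 85 mm and grips with 20 to 120 N. Pads are 22 mm wide; open, the fingers measure 114 mm over their backs; the gripper's body (76 mm by 85 mm) begins 54 mm behind the grasp point. The pads swing forward as they close: fully open they stand 13 mm farther back than shut.
Start: joints at [1.114, 0.383, 0.044, 1.598, -0.018, 1.161, -0.05], TCP at [0.228, -0.609, 0.25] pointing down, gripper open.
Joint ranges: [-2.61, 2.61], [-0.41, 2.15], [-1.48, 1.57], [0, 2.5], [-1.57, 4.71], [0.05, 1.97], [-2.85, 2.85]. Speed limits (rad/s): [2.79, 2.79, 3.14, 3.14, 3.14, 3.14, 3.14].

### API

Orientations are given as a unit quaternion [x, y, z, w].
In Python, from bench import move_ptp, movel, move_j, move_gripper, pause, inverse_kinematics, read_camera, camera_params, MotionError, sign_off, look_for, tip_of, read_time_s, read_qpos, read_joint_vel, read_effort, read_eef_pos, read_tcp_rot, read_ft_force, read_ft_torque, read_finger_gap gives the robot as it stands. Calls block until the motion is done:
- move_ptp(position, orientation): joint-space move of the TCP to a pose.
- movel(position, orientation=None, speed=0.15): straight line of the TCP; orientation=None keeps the orientation; speed is the mean speed in m/s.
- move_j(angles): joint-space move.
- move_gripper(opening, effort=None): finger opening in m; effort is the grip in N (None keeps the last); returns when the fingers have stopped.
- pause(seconds).
- inverse_kinematics(position, orientation): joint angles nearest the present ones, or None.
- read_camera(name): name is "scene" or "top" or "wrist"; returns the picture (480x640x3 uint8, red, green, blue); there is no depth.
- camera_params(name): a dict with "K" (3x3 intrinsics, pixels), "camera_from_world" (4x4, takes a point from world to camera coordinates). Camera axes: x right, y down, z forward; pixel columns grow to the right and rows downward; lengths in m; the calibration is good to about 2 mm. A picture is of the moment at which its call begins: read the wrist's pose just before it. camera_params takes no time and is no camera call; for the wrist camera it gives the pose at the moment of the call.
A pose or a line that the arm cannot do raises MotionError and nothing moves.
- sign_off(): hands the job in, once; it reports no verdict.
Trained networks look in the newest picture that a camera, given by its name, has taken for a name from the list of things; names that differ only in an ending like _2 or _b are one class to them, and where a whole thing is asked for, a point or a joint stands for the part that bears it (a point fixed in the world has none). Each returns a list of dicts, best first, with "confidence" (0 to 1); they miss things now and then, are a little off and sometimes report something else, mostly with a low value. They report only what shows in the picture. A call takes as long as a camera call.
- look_for(camera, name): "at" ([column, row] in pixels, amid what is visible of it).
- tip_of(camera, name): "at" ([column, row] in pixels: a listed point, or the origin of a listed thing).
Readings, each from a call of its own:
- read_time_s(): time.
- read_qpos(): joint angles.
- read_joint_vel(): joint speeds.
- read_effort(): joint torques, N m.
- read_eef_pos(): TCP position.
- read_tcp_rot(): TCP orientation.
- read_ft_force(): force on the tool from outside, world axes, zero at the start.
- read_ft_torque(): the same for the moment, N m.
- read_finger_gap(): finger opening in m.
Only numpy, scipy, OpenCV 4.12 (cv2) and the standard library are available. Lean on these libraries where they do the work, as an engineer would, in place of code of your own. Each camera call takes 0.05 s, during which the arm holds its last target.

### The job

Stand the tall candle glass upright in the middle of the round steel plate under the lamp's shade and let go of it; then switch the lamp on by pressing the round touch key on the sloping front with the closed fingertips, a firm push of about 10 newtons, never more than 22, kept up for two seconds before you let go. Do not press the oblong key, do not knock the shade, keep the candle glass from tipping over, and leave the mug, the pepper mill and the low tealight glass where they are.

Things in the scene. Friction and masses are not known exactly. Their poses are not given: they have to be found in the camera images.
- lamp: candle-warmer lamp, fixed; origin on the table, x from its sloping key panel (front) to its post (back), z up. Wooden base 30 mm high, 160 wide (y), x -75 to 140 mm; rib 45 mm high at x -108 to -68; before it a black panel sloping 30 deg, from z 50 at x -95 to z 15 at x -155, facing up and forwards. Post, 16 mm diameter, at x 112
- shade: dark green dome over the plate, 170 mm diameter, its axis at lamp x +20 mm, y 0, from z 320 (flat underside) to 401 mm. Origin and axes given are the lamp's, on the table. It leaves no room for a gripper pointing straight down at the plate: come in tilted 35 to 45 deg from vertical, from the panel side. Must not be hit
- plate (a point): centre of the top face of the steel warming plate: a disc of 100 mm diameter, its top 34 mm above the table; axes as the lamp
- touchkey: round key, 34 mm diameter, on the panel, 36 mm left (+y) of its middle. Origin: centre of its outer face, 3 mm proud of the panel; z points out, square to the panel (30 deg from vertical, to lamp -x). Moves only 2 mm: starts at 1.5 N, 1.2 mm at 5 N, on its stop at 7.5 N, then rigid. Answers to over 5 N kept up for over 1 s; 22 N breaks it. Feel for it: the position given is not exact
- oblongkey: the oblong key, 44 mm wide (y) by 14 mm, same height and direction, 36 mm right (-y) of the panel's middle, 72 mm from the round one. Not to be pressed.
- candle_mid (a point): centre, half-way up, of the tall straight candle glass: a clear closed cylinder of 60 mm diameter and 100 mm height with cream wax in it, 250 to 450 g; it stands upright on the table, z up
- mug: white mug, 76 mm diameter, 90 mm high, with a handle on its own +y side; origin at the centre of its underside; bystander
- mill: dark green pepper mill, 62 mm diameter, standing on and fixed to a 100 mm square wooden coaster, 130 mm high in all; origin at the centre of its underside; bystander
- tealight: low round tealight glass, 86 mm diameter, 58 mm high; origin at the centre of its underside; bystander

How it is judged:
On the way, in this order (a step that is already met when the one before it is completed fails the run):
1. the candle glass stands upright on the plate, let go (horizontal distance between candle_mid and plate below 0.022 m and z of candle_mid in the frame of plate between 0.045 and 0.055 m and angle between candle_mid's own z axis and vertical below 0.08 rad and contact force between the fingers and candle below 0.1 N), for 0.3 s.
2. the round key is held pressed with more than 5 N (all of step 1 and contact force between the fingers and touchkey above 5 N), for 1 s.
At the end, for the whole second after the job is handed in: the candle glass stands at rest on the steel plate, its axis within 22 mm of the plate's centre and upright within 0.08 rad, and the round key is let go (all of step 1 and linear speed of candle below 0.01 m/s and contact force between anything else and touchkey below 0.5 N); the robot touches nothing.
It fails at once if the round key is pressed with more than 22 N (contact force between anything else and touchkey above 22 N).
It fails at once if the oblong key is pressed (over 1.5 N) (contact force between anything else and oblongkey above 1.5 N).
It fails at once if the shade is knocked (over 5 N) (contact force between anything else and shade above 5 N).
It fails at once if the candle glass tips by more than 0.6 rad (angle between candle_mid's own z axis and vertical above 0.6 rad).
It fails at once if the mug, mill or tealight glass is moved by more than 20 mm or tipped (distance of any of mug, mill, tealight from where it was at the start of the episode above 0.02 m or angle between any of mug, mill, tealight's own z axis and vertical above 0.4 rad).
It also fails if it takes over 66 s, if anything falls off the work surface, if the arm or the gripper's body presses on something with over 40 N, if the wrist force passes 120 N, or if a joint passes its speed limit or range.

## Working session

There is one attempt and no reset: what is moved stays moved. The work goes in short steps, each a Python script; the robot and the scene stay as the last script left them, time stands still between calls to the robot, and variables do not carry over. Pictures are saved under pics/ and viewed, and the job is handed in when it is done.

```bash
mkdir -p pics; ls; cat > h.py <<'E'
import numpy as np, cv2
from bench import *
def snap(c,f):
    im=read_camera(c); cv2.imwrite('pics/'+f,im[:,:,::-1]); return im
def ray(c,uv,P=None):
    P=P or camera_params(c); K=np.array(P['K']);T=np.array(P['camera_from_world'])
    R=T[:3,:3];t=T[:3,3]
    d=R.T@np.linalg.solve(K,[uv[0],uv[1],1.]); return -R.T@t,d/np.linalg.norm(d)
def proj(c,p,P=None):
    P=P or camera_params(c); K=np.array(P['K']);T=np.array(P['camera_from_world'])
    q=K@(T[:3,:3]@np.array(p)+T[:3,3]); return q[:2]/q[2]
def onz(c,uv,z):
    o,d=ray(c,uv); return o+d*(z-o[2])/d[2]
def tri(a,b):
    (o1,d1),(o2,d2)=a,b
    A=np.zeros((3,3));B=np.zeros(3)
    for o,d in (a,b):
        M=np.eye(3)-np.outer(d,d);A+=M;B+=M@o
    p=np.linalg.solve(A,B); return p,[np.linalg.norm(np.cross(p-o,d)) for o,d in (a,b)]
E
python3 - <<'E'
from h import *
np.set_printoptions(precision=4,suppress=True)
for c in ('scene','top','wrist'):
    snap(c,c+'0.png'); print(c,camera_params(c))
    for n in ('lamp','shade','plate','touchkey','oblongkey','candle_mid','mug','mill','tealight'):
        r=tip_of(c,n); print(n,[(np.round(x['at'],1),round(x['confidence'],2)) for x in r[:2]])
print(read_time_s(),read_ft_force())
E
```

```text
pics
scene {'K': array([[549.4758,   0.    , 317.1519],
       [  0.    , 549.4758, 239.7798],
       [  0.    ,   0.    ,   1.    ]]), 'camera_from_world': array([[-0.8793,  0.4763,  0.0062,  0.524 ],
       [ 0.417 ,  0.7761, -0.4731, -0.2144],
       [-0.2301, -0.4134, -0.881 ,  1.37  ],
       [ 0.    ,  0.    ,  0.    ,  1.    ]])}
lamp [(array([320.6, 272.5]), 0.92)]
shade []
plate [(array([311.8, 265.6]), 0.56)]
touchkey [(array([376.4, 246.6]), 0.44)]
oblongkey [(array([360.8, 220.5]), 0.61)]
candle_mid [(array([439.1, 323. ]), 0.68)]
mug [(array([310.5, 148.3]), 0.81)]
mill [(array([211.9, 174.1]), 0.57)]
tealight [(array([344.6, 405.7]), 0.6)]
top {'K': array([[525.8555,   0.    , 323.8116],
       [  0.    , 525.8555, 227.7988],
       [  0.    ,   0.    ,   1.    ]]), 'camera_from_world': array([[ 0.0684, -0.9977, -0.0001, -0.037 ],
       [-0.9736, -0.0667, -0.2185,  0.5941],
       [ 0.218 ,  0.015 , -0.9758,  1.048 ],
       [ 0.    ,  0.    ,  0.    ,  1.    ]])}
lamp [(array([312.9, 225.1]), 0.61)]
shade []
plate [(array([314.2, 213.3]), 0.78)]
touchkey [(array([289.4, 282.7]), 0.71)]
oblongkey [(array([327.6, 284.5]), 0.57)]
candle_mid [(array([191.5, 278. ]), 0.94), (array([187.7, 176. ]), 0.39)]
mug [(array([451.1, 298.2]), 0.63)]
mill [(array([463.8, 195.7]), 0.57)]
tealight [(array([188.5, 176.5]), 0.57)]
wrist {'K': array([[414.8632,   0.    , 316.796 ],
       [  0.    , 414.8632, 241.0759],
       [  0.    ,   0.    ,   1.    ]]), 'camera_from_world': array([[ 0.352 , -0.936 ,  0.0014, -0.6511],
       [-0.8927, -0.3353,  0.301 , -0.04  ],
       [-0.2813, -0.1072, -0.9536,  0.3782],
       [ 0.    ,  0.    ,  0.    ,  1.    ]])}
lamp []
shade []
plate []
touchkey []
oblongkey []
candle_mid []
mug []
mill []
tealight []
1.5 [ 1.2609 -0.2201  0.1109]
```

View pics/scene0.png

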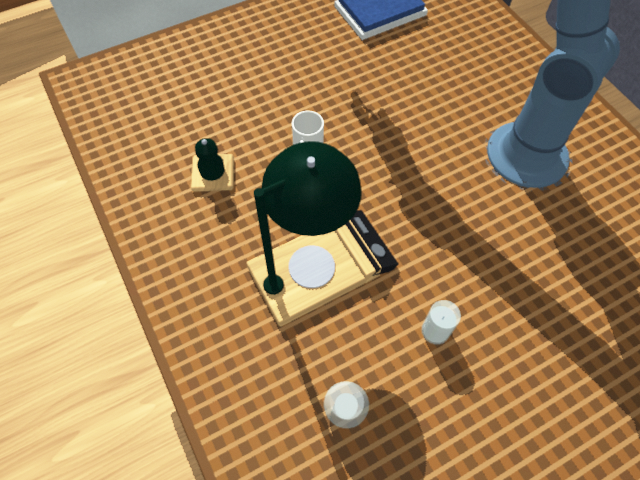

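View pics/top0.png

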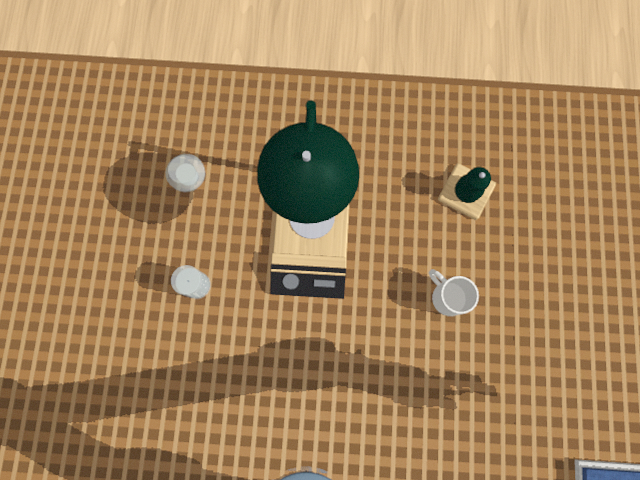

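```bash
python3 - <<'E'
from h import *
np.set_printoptions(precision=4,suppress=True)
D={'lamp':((320.6,272.5),(312.9,225.1)),'plate':((311.8,265.6),(314.2,213.3)),'touch':((376.4,246.6),(289.4,282.7)),'obl':((360.8,220.5),(327.6,284.5)),'candle':((439.1,323),(191.5,278)),'mug':((310.5,148.3),(451.1,298.2)),'mill':((211.9,174.1),(463.8,195.7)),'tea':((344.6,405.7),(188.5,176.5))}
Z={'lamp':0,'plate':.034,'touch':.034,'obl':.034,'candle':.05,'mug':0,'mill':0,'tea':0}
for k,(a,b) in D.items(): print(k,*tri(ray('scene',a),ray('top',b)),onz('scene',a,Z[k]),onz('top',b,Z[k]))
E
```

```text
lamp [ 0.6119  0.0341 -0.0074] [np.float64(0.005863938411538734), np.float64(0.0058639384115389106)] [0.6098 0.0416 0.    ] [0.6144 0.0296 0.    ]
plate [0.6298 0.0301 0.037 ] [np.float64(0.00391245729804897), np.float64(0.0039124572980489)] [0.6266 0.0319 0.034 ] [0.6334 0.0275 0.034 ]
touch [0.48   0.0652 0.043 ] [np.float64(0.004605805928460221), np.float64(0.0046058059284603495)] [0.48   0.0583 0.034 ] [0.4778 0.0691 0.034 ]
obl [ 0.4787 -0.0122  0.0401] [np.float64(0.00013560964136510986), np.float64(0.00013560964136499786)] [ 0.4764 -0.015   0.034 ] [ 0.4795 -0.0123  0.034 ]
candle [0.4696 0.2733 0.0589] [np.float64(0.0018264749155205004), np.float64(0.001826474915520445)] [0.4649 0.2728 0.05  ] [0.4718 0.2742 0.05  ]
mug [ 0.4689 -0.2806 -0.0082] [np.float64(0.0055926139871144065), np.float64(0.005592613987114455)] [ 0.4685 -0.2703  0.    ] [ 0.4719 -0.2829  0.    ]
mill [ 0.7124 -0.3136 -0.0055] [np.float64(0.005398064392708161), np.float64(0.0053980643927078915)] [ 0.7165 -0.3144  0.    ] [ 0.7064 -0.3082  0.    ]
tea [0.7066 0.3187 0.0113] [np.float64(0.0013933603161664), np.float64(0.001393360316166592)] [0.7059 0.3159 0.    ] [0.7091 0.323  0.    ]
```

The top image shows the candle at about (190,281), the lamp panel at (308,284) with the round key at (290,282), and the tealight at (186,173). The mill is at (468,190) and the mug at (457,296). The networks agree with both pictures. Next I'll refine the lamp pose by overlaying its model on the images.

```bash
cat > ov.py <<'E'
from h import *
import sys
from scipy.spatial.transform import Rotation as Ro
def L(p,pose):
    x,y,a=pose;c,s=np.cos(a),np.sin(a)
    return np.array([x+c*p[0]-s*p[1],y+s*p[0]+c*p[1],p[2]])
def circ(c,r,n=(0,0,1),m=40):
    n=np.array(n)/np.linalg.norm(n);u=np.cross([0,1,0],n);u/=np.linalg.norm(u);v=np.cross(n,u)
    return [np.array(c)+r*(np.cos(t)*u+np.sin(t)*v) for t in np.linspace(0,2*np.pi,m)]
n=np.array([-.5,0,.866])
pm=np.array([-.125,0,.0325])
polys=[[(-.155,-.08,.015),(-.155,.08,.015),(-.095,.08,.05),(-.095,-.08,.05),(-.155,-.08,.015)],
 circ((.02,0,.034),.05),circ((.02,0,.32),.085),circ(pm+[0,.036,0]+.003*n,.017,n),
 [(-.075,-.08,.03),(.14,-.08,.03),(.14,.08,.03),(-.075,.08,.03)],[(.112,0,.03),(.112,0,.3)]]
def draw(c,pose,cand,f,box,sc=4):
    im=cv2.imread(f'pics/{c}0.png');x0,y0,x1,y1=box
    o=cv2.resize(im[y0:y1,x0:x1],None,fx=sc,fy=sc,interpolation=cv2.INTER_CUBIC)
    P=camera_params(c)
    def pl(pts,col):
        q=np.array([(proj(c,p,P)-[x0,y0]+.5)*sc for p in pts]);cv2.polylines(o,[np.int32(q)],False,col,1)
    for g in polys: pl([L(p,pose) for p in g],(0,0,255))
    for z in (0,.1): pl(circ((cand[0],cand[1],z),.03),(255,0,255))
    cv2.imwrite('pics/'+f,o)
E
python3 - <<'E'
from ov import *
pose=(.611,.029,-.01);cand=(.469,.274)
draw('top',pose,cand,'ovt.png',(160,90,360,310),2.7*1)
draw('scene',pose,cand,'ovs.png',(240,130,470,360),2.5)
q=read_qpos();R=Ro.from_quat(read_tcp_rot()).as_matrix();T=camera_params('wrist')['camera_from_world']
C=-T[:3,:3].T@T[:3,3];print('cam in tool',R.T@(C-read_eef_pos()),R)
E
```

```text
cam in tool [ 0.07630002  0.00045159 -0.123418  ] [[ 9.36307387e-01  3.51181543e-01  7.88563594e-06]
 [ 3.51181542e-01 -9.36307387e-01  4.76031613e-05]
 [ 2.41007308e-05 -4.18019018e-05 -9.99999999e-01]]
```

View pics/ovt.png

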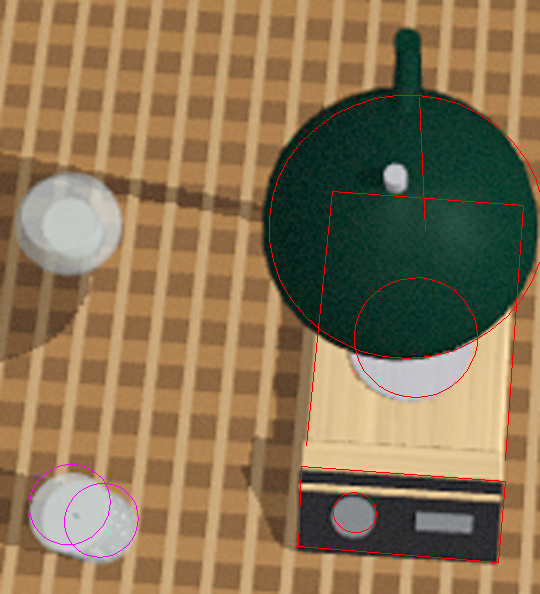

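View pics/ovs.png

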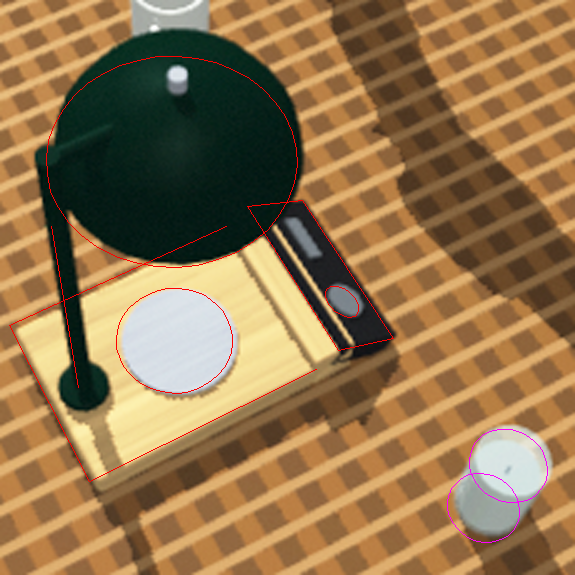

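```bash
cat > plan.py <<'E'
from ov import *
POSE=(.610,.0305,.003);CAND=(.466,.274)
def q(t,yaw,flip=0):
    t=np.deg2rad(t)
    z=np.array([np.sin(t),0,-np.cos(t)]);x=np.array([np.cos(t),0,np.sin(t)])
    if flip:x=-x
    R=np.c_[x,np.cross(z,x),z]
    return (Ro.from_euler('z',yaw)*Ro.from_matrix(R)).as_quat()
E
python3 - <<'E'
from plan import *
np.set_printoptions(precision=2,suppress=True)
a=POSE[2]
draw('top',POSE,CAND,'ovt2.png',(160,90,360,310),2.7*1)
pl=L((.02,0,.034),POSE)
pts={'cand':(*CAND,.072),'pre':(CAND[0]-.1,CAND[1],.19),'lift':(*CAND,.16),'front':L((-.2,0,.17),POSE),'plup':L((.02,0,.15),POSE),'pl':L((.02,0,.106),POSE)}
for fl in (0,1):
  for t in (35,40,45):
    for k,p in pts.items():
      print(fl,t,k,inverse_kinematics(list(p),list(q(t,a,fl))))
  for yw in (.3,.6):print('yaw',yw,inverse_kinematics(list(pts['cand']),list(q(40,yw,fl))),inverse_kinematics(list(pts['pre']),list(q(40,yw,fl))))
  k=L(pm+[0,.036,0]+.05*n,POSE);print('key',inverse_kinematics(list(k),list(q(30,a,fl))))
E
```

```text
0 35 cand [-0.69  0.33 -0.17  2.31  1.46  0.5   2.54]
0 35 pre [-2.22 -0.29  1.08  2.44  1.13  0.91  2.82]
0 35 lift [-2.08  0.49  1.42  2.33 -0.23  0.27 -2.15]
0 35 front None
0 35 plup [-0.22  0.24  0.07  2.18  0.54  0.14 -2.24]
0 35 pl [-1.22  0.96  1.37  2.23  4.46  0.75 -0.31]
0 40 cand [-1.14  0.35  0.26  2.37  1.64  0.45  2.26]
0 40 pre [-1.62 -0.09  0.47  2.46  1.09  0.77  2.75]
0 40 lift [ 0.25  0.38 -1.23  2.29  1.48  0.87  2.7 ]
0 40 front None
0 40 plup [-0.84  0.3   0.75  2.25  4.37  0.09  0.13]
0 40 pl [-0.    0.34 -0.17  2.23  2.24  0.19  2.37]
0 45 cand [-0.98  0.38  0.04  2.39  1.79  0.61  2.1 ]
0 45 pre [-1.46 -0.05  0.26  2.49  1.2   0.8   2.58]
0 45 lift [-0.77  0.16 -0.17  2.36  1.46  0.64  2.53]
0 45 front None
0 45 plup [-0.01  0.25 -0.17  2.27  2.36  0.22  2.24]
0 45 pl [ 0.38  0.41 -0.6   2.26  2.33  0.39  2.39]
yaw 0.3 [-0.61  0.31 -0.17  2.42  2.15  0.41  2.18] None
yaw 0.6 [ 0.16  0.42 -0.81  2.41  2.45  0.36  2.42] None
key [-0.17  0.16 -0.17  2.49  1.61  0.19  2.82]
1 35 cand [-0.29  0.39 -0.61  2.3   1.53  0.65 -0.59]
1 35 pre [ 0.41 -0.1  -1.4   2.36  
[... 221 characters left out ...]
9  2.34  1.67  0.65 -0.8 ]
1 40 pre [-0.03 -0.03 -1.07  2.4   1.04  0.69 -0.34]
1 40 lift [-0.11  0.21 -0.82  2.3   1.36  0.69 -0.42]
1 40 front None
1 40 plup [ 0.4   0.3  -0.6   2.2   1.63  0.25 -0.1 ]
1 40 pl [ 0.75  0.57 -1.03  2.2   1.89  0.51 -0.17]
1 45 cand [ 0.01  0.63 -1.01  2.35  1.88  1.06 -0.81]
1 45 pre [-0.11  0.01 -1.06  2.44  1.22  0.77 -0.55]
1 45 lift [-0.35  0.2  -0.61  2.34  1.5   0.71 -0.61]
1 45 front None
1 45 plup [ 0.93  0.6  -1.24  2.23  1.95  0.59 -0.17]
1 45 pl [ 0.92  0.79 -1.24  2.24  2.1   0.74 -0.2 ]
yaw 0.3 [ 0.2   0.54 -1.03  2.39  2.    0.71 -0.57] None
yaw 0.6 [ 0.54  0.71 -1.24  2.4   2.14  0.59 -0.19] None
key [ 0.22  0.19 -0.57  2.48  1.59  0.26 -0.27]
```

View pics/ovt2.png

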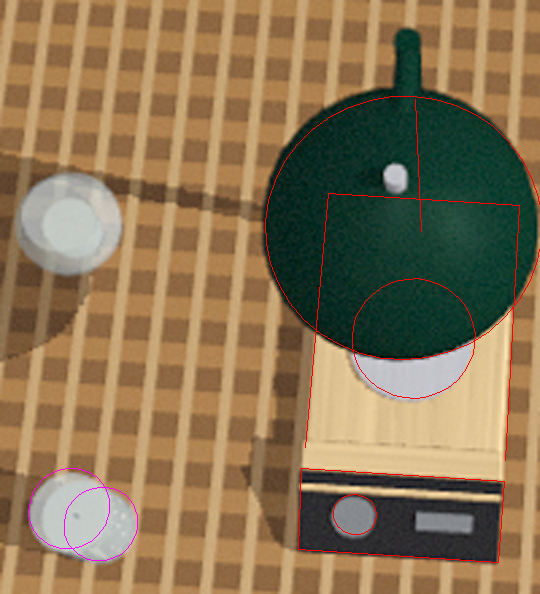

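```bash
python3 - <<'E'
from plan import *
np.set_printoptions(precision=2,suppress=True)
for p in [(.36,.25,.24),(.40,.274,.20),(.40,.274,.15),(.466,.274,.18),(.47,.15,.18),(.47,.03,.16),(.49,.03,.18),(.52,.03,.16),(.63,.03,.16)]:
  for t in (36,42): print(p,t,inverse_kinematics(list(p),list(q(t,0,1))),inverse_kinematics(list(p),list(q(t,-.2,1))))
E
```

```text
(0.36, 0.25, 0.24) 36 [-0.08 -0.27 -0.87  2.37  0.53  0.63  0.22] [ 0.13 -0.21 -1.11  2.31  0.58  0.77 -0.02]
(0.36, 0.25, 0.24) 42 [-0.17 -0.26 -0.86  2.42  0.77  0.64 -0.06] [ 0.01 -0.17 -1.1   2.35  0.79  0.82 -0.27]
(0.4, 0.274, 0.2) 36 [ 0.09 -0.   -1.07  2.32  0.92  0.65 -0.11] [-0.01  0.1  -1.05  2.26  0.97  0.87 -0.34]
(0.4, 0.274, 0.2) 42 [ 0.02  0.01 -1.06  2.37  1.14  0.7  -0.36] [-0.09  0.13 -1.04  2.3   1.13  0.94 -0.53]
(0.4, 0.274, 0.15) 36 [ 0.01  0.17 -1.04  2.36  1.22  0.72 -0.4 ] [ 0.15  0.4  -1.29  2.29  1.28  1.05 -0.6 ]
(0.4, 0.274, 0.15) 42 [-0.26  0.16 -0.82  2.41  1.37  0.75 -0.61] [-0.13  0.3  -1.03  2.33  1.31  1.01 -0.72]
(0.466, 0.274, 0.18) 36 [-0.07  0.16 -0.82  2.25  1.12  0.65 -0.17] [ 0.05  0.28 -1.03  2.19  1.16  0.9  -0.38]
(0.466, 0.274, 0.18) 42 [-0.11  0.17 -0.82  2.3   1.34  0.7  -0.41] [-0.19  0.24 -0.82  2.23  1.26  0.9  -0.53]
(0.47, 0.15, 0.18) 36 [ 0.59 -0.02 -1.15  2.39  0.96  0.36  0.16] [ 0.27  0.04 -0.94  2.35  1.04  0.58 -0.14]
(0.47, 0.15, 0.18) 42 [ 0.86 -0.03 -1.44  2.44  1.4   0.35 -0.28] [ 0.53  0.11 -1.26  2.39  1.34  0.68 -0.42]
(0.47, 0.03, 0.16) 36 [ 0.76 -0.07 -0.95  2.48  0.66  0.11  0.72] [ 1.21 -0.09 -1.47  2.45  0.95  0.23  0.2 ]
(0.47, 0.03, 0.16) 42 None None
(0.49, 0.03, 0.18) 36 [ 0.86 -0.08 -1.03  2.42  0.28  0.15  1.11] [ 1.22 -0.12 -1.45  2.4   0.67  0.24  0.5 ]
(0.49, 0.03, 0.18) 42 None [ 1.08 -0.08 -1.37  2.46  1.4   0.26 -0.25]
(0.52, 0.03, 0.16) 36 [ 0.5   0.06 -0.71  2.38  1.05  0.18  0.38] [ 0.08  0.06 -0.39  2.38  1.16  0.34  0.02]
(0.52, 0.03, 0.16) 42 [ 1.    0.15 -1.22  2.43  1.89  0.26 -0.39] [-0.38  0.04  0.04  2.46  1.61  0.35 -0.46]
(0.63, 0.03, 0.16) 36 [ 0.6   0.33 -0.83  2.15  1.23  0.33  0.34] [ 0.55  0.36 -0.87  2.13  1.32  0.52  0.05]
(0.63, 0.03, 0.16) 42 [ 0.77  0.41 -1.03  2.2   1.73  0.41 -0.1 ] [ 0.76  0.5  -1.15  2.18  1.69  0.69 -0.22]
```

```bash
cat >> plan.py <<'E'
YAW=-.25;TI=40
Q=list(q(TI,YAW,1))
ZT=Ro.from_quat(Q).as_matrix()[:,2]
G=np.array([*CAND,.072])
E
python3 - <<'E'
from plan import *
np.set_printoptions(precision=3,suppress=True)
print(ZT)
pre=G-.11*ZT; print(pre)
best=None
for i in range(6):
    s=inverse_kinematics(list(pre),Q)
    s=np.array(s); print(s)
    if best is None or abs(s[2])<abs(best[2]): best=s
w=best.copy(); w[0]=1.1
move_gripper(.085)
move_j(list(w)); print(read_eef_pos(),read_time_s())
snap('scene','s1.png')
E
```

```text
[ 0.623 -0.159 -0.766]
[0.397 0.291 0.156]
[-0.158  0.326 -1.033  2.266  1.233  1.056 -0.689]
[-0.158  0.326 -1.033  2.266  1.233  1.056 -0.689]
[-0.158  0.326 -1.033  2.266  1.233  1.056 -0.689]
[-0.158  0.326 -1.033  2.266  1.233  1.056 -0.689]
[-0.158  0.326 -1.033  2.266  1.233  1.056 -0.689]
[-0.158  0.326 -1.033  2.266  1.233  1.056 -0.689]
[ 0.399 -0.29   0.157] 3.1167
```

View pics/s1.png

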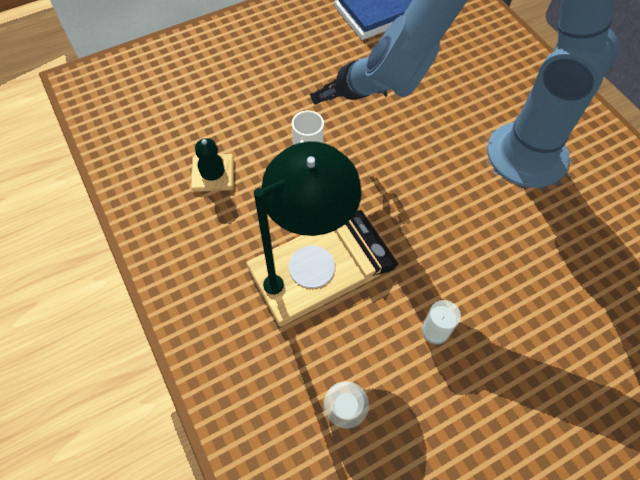

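The scene view shows the gripper at about (330,92), clear of the mug at (308,130), and everything else is in place. I'll swing round to the candle.

```bash
python3 - <<'E'
from plan import *
np.set_printoptions(precision=3,suppress=True)
pre=G-.11*ZT
w=read_qpos(); w[0]=-.158
move_j(list(w)); move_ptp(list(pre),Q)
print(read_eef_pos(),read_qpos(),read_time_s())
snap('wrist','w2.png');snap('top','t2.png');P=camera_params('wrist')
for c in('wrist','top'):print(c,tip_of(c,'candle_mid'),proj(c,(*CAND,.05)))
E
python3 - <<'E'
import cv2,numpy as np
a=cv2.imread('pics/w2.png');b=cv2.imread('pics/t2.png')
cv2.imwrite('pics/c2.png',np.hstack([cv2.resize(a,(400,300)),cv2.resize(b[180:360,80:320],(400,300))]))
E
```

```text
[0.398 0.291 0.156] [-0.158  0.325 -1.031  2.266  1.232  1.056 -0.688] 5.5
wrist [] [318.351 216.251]
top [{'at': [190.8, 279.3], 'confidence': 0.68}] [191.274 280.732]
```

View pics/c2.png

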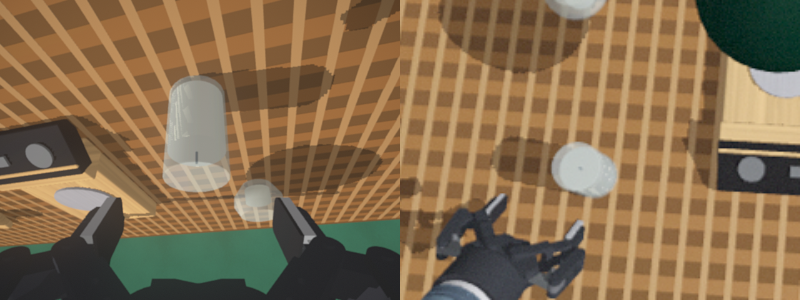

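The wrist picture shows the candle centred between the jaws, at about (197,130) in the half-size view, which matches the prediction. I'll go in and grasp it.

```bash
python3 - <<'E'
from plan import *
np.set_printoptions(precision=3,suppress=True)
movel(list(G-.03*ZT),Q,speed=.12); print(read_ft_force())
movel(list(G),Q,speed=.06); print(read_eef_pos(),read_ft_force())
move_gripper(.05,35); print('gap',read_finger_gap(),read_ft_force(),read_time_s())
snap('wrist','w3.png');snap('scene','s3.png')
E
python3 - <<'E'
import cv2,numpy as np
a=cv2.imread('pics/w3.png');b=cv2.imread('pics/s3.png')
cv2.imwrite('pics/c3.png',np.hstack([cv2.resize(a,(400,300)),cv2.resize(b[210:390,330:570],(400,300))]))
E
```

```text
[-0.343  0.487 -0.535]
[0.466 0.274 0.072] [-0.258  0.041  0.448]
gap 0.05918384361955074 [-2.272 -0.952  2.487] 7.5167
```

View pics/c3.png

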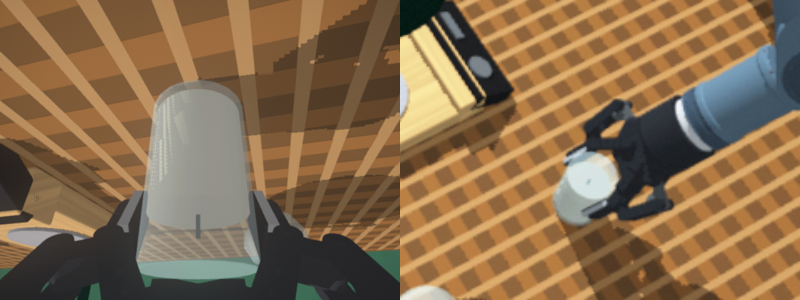

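The glass is gripped between the pads, with the gap at 59 mm. Lifting.

```bash
python3 - <<'E'
from plan import *
np.set_printoptions(precision=3,suppress=True)
movel([CAND[0],CAND[1],.10],Q,speed=.05); print(read_ft_force(),read_finger_gap())
movel([CAND[0],CAND[1],.175],Q,speed=.1)
for p in ([.50,.20,.175],[.53,.09,.175]):
    try: movel(p,Q,speed=.12)
    except MotionError as e: print(e); break
    print(read_eef_pos(),read_qpos())
print(read_ft_force(),read_finger_gap(),read_time_s())
snap('wrist','w4.png');snap('top','t4.png');snap('scene','s4.png')
for c in('wrist','top','scene'):
    e=read_eef_pos();print(c,tip_of(c,'candle_mid')[:1],proj(c,(e[0],e[1],e[2]-.022)))
E
python3 - <<'E'
import cv2,numpy as np
a,b,c=[cv2.imread(f'pics/{k}4.png') for k in 'wts']
cv2.imwrite('pics/c4.png',np.hstack([cv2.resize(a,(266,300)),cv2.resize(b[90:330,160:400],(267,300)),cv2.resize(c[130:370,240:480],(267,300))]))
E
```

```text
[ 0.036  0.729 -3.28 ] 0.05912397814637385
[0.5   0.201 0.175] [ 0.107  0.23  -0.93   2.26   1.279  0.805 -0.432]
[0.53  0.091 0.175] [ 0.308  0.132 -0.823  2.327  1.327  0.557 -0.284]
[-0.767  0.62  -3.456] 0.05941747804866579 11.15
wrist [] [319.099 289.49 ]
top [{'at': [274.3, 247.4], 'confidence': 0.91}] [276.364 247.827]
scene [{'at': [372.1, 240.9], 'confidence': 0.88}] [369.402 242.218]
```

View pics/c4.png

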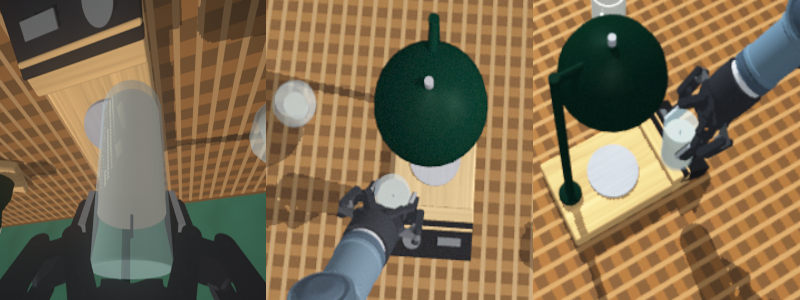

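The glass hangs upright in the jaws, and the networks put it within about 3 mm of where I expect it. Next I'll move it in under the shade and lower it.

```bash
python3 - <<'E'
from plan import *
np.set_printoptions(precision=3,suppress=True)
p=L((.02,0,0),POSE);print(p)
movel([p[0]-.06,p[1]+.02,.165],Q,speed=.1)
movel([p[0],p[1],.15],Q,speed=.08);print(read_eef_pos(),read_ft_force())
movel([p[0],p[1],.113],Q,speed=.06)
f0=read_ft_force();print(f0)
z=.113
while z>.1025:
    z-=.001; movel([p[0],p[1],z],Q,speed=.02); f=read_ft_force()
    print(round(z,4),f)
    if f[2]-f0[2]>2.5: break
print(read_time_s(),read_finger_gap(),read_eef_pos())
snap('top','t5.png');snap('scene','s5.png')
for c in('top','scene'):
    print(c,tip_of(c,'candle_mid')[:1],proj(c,(p[0],p[1],.084)))
E
python3 - <<'E'
import cv2,numpy as np
b,c=[cv2.imread(f'pics/{k}5.png') for k in 'ts']
cv2.imwrite('pics/c5.png',np.hstack([cv2.resize(b[130:310,220:400],(400,400)),cv2.resize(c[190:340,240:390],(400,400))]))
E
```

```text
[0.63  0.031 0.   ]
[0.63  0.031 0.15 ] [ 0.276  0.334 -3.32 ]
[-0.564 -0.272 -1.484]
0.112 [-0.466 -0.056 -2.359]
0.111 [-0.268 -0.942 -2.852]
0.11 [-0.397 -1.208 -3.056]
0.109 [ 0.136 -0.622 -2.566]
0.108 [ 0.186  0.646 -2.872]
0.107 [ 0.354  0.011 -2.986]
0.106 [-0.331 -0.991 -1.057]
0.105 [-3.041 -0.038  6.168]
15.8917 0.05936785968105694 [0.631 0.031 0.107]
top [] [312.182 208.921]
scene [{'at': [313.0, 254.4], 'confidence': 0.82}] [309.985 255.389]
```

View pics/c5.png

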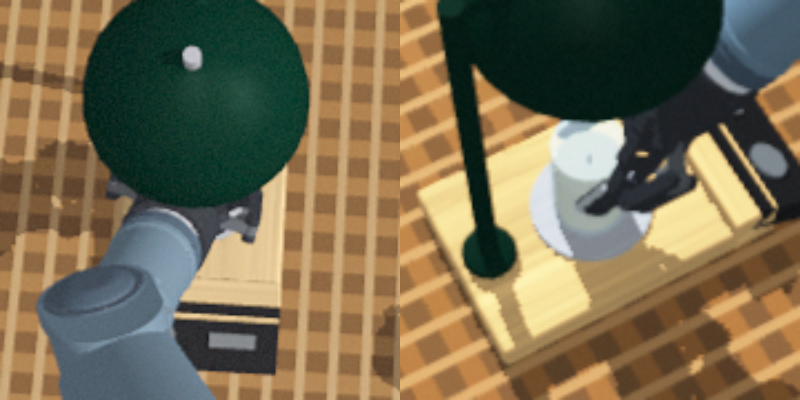

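The glass stands upright on the plate in the scene view, centred to within a few mm, and contact was felt at z≈0.106. I'll relax the push, let go and back out.

```bash
python3 - <<'E'
from plan import *
np.set_printoptions(precision=3,suppress=True)
p=L((.02,0,0),POSE)
movel([p[0],p[1],.106],Q,speed=.02);print(read_ft_force())
move_gripper(.085);print(read_finger_gap(),read_ft_force())
h=np.array([-np.cos(YAW),-np.sin(YAW),0])
b=np.array([p[0],p[1],.106])
movel(list(b+.03*h+[0,0,.004]),Q,speed=.05);print(read_ft_force())
movel(list(b+.10*h+[0,0,.03]),Q,speed=.1);print(read_ft_force(),read_qpos())
snap('top','t6.png');snap('scene','s6.png');snap('wrist','w6.png')
for c in('top','scene'):
    print(c,tip_of(c,'candle_mid')[:1],tip_of(c,'touchkey')[:1],proj(c,(p[0],p[1],.084)))
print(read_time_s())
for k in (.05,.08):
  kk=L(pm+[0,.036,0]+k*n,POSE);print(kk)
  for y in (0,-.2,-.4): print(inverse_kinematics(list(kk),list(q(30,y,1))))
E
python3 - <<'E'
import cv2,numpy as np
b,c,a=[cv2.imread(f'pics/{k}6.png') for k in 'tsw']
cv2.imwrite('pics/c6.png',np.hstack([cv2.resize(b[130:310,220:400],(260,260)),cv2.resize(c[190:340,240:390],(260,260)),cv2.resize(a,(280,260))]))
E
```

```text
[-2.205  0.42   2.525]
0.08497467783873786 [0.334 0.884 0.547]
[-0.265 -0.189 -0.33 ]
[ 0.032 -0.798  0.556] [ 0.33   0.215 -0.762  2.366  1.583  0.533 -0.465]
top [{'at': [312.9, 207.2], 'confidence': 0.64}] [] [312.182 208.921]
scene [{'at': [311.3, 256.3], 'confidence': 0.89}] [{'at': [376.7, 246.4], 'confidence': 0.49}] [309.985 255.389]
18.7333
[0.46  0.066 0.076]
[ 0.394  0.22  -0.75   2.471  1.594  0.3   -0.25 ]
[ 0.333  0.248 -0.779  2.448  1.47   0.458 -0.37 ]
[ 0.273  0.287 -0.794  2.409  1.359  0.608 -0.491]
[0.445 0.066 0.102]
[ 0.426  0.099 -0.783  2.491  1.261  0.247  0.044]
[ 0.363  0.129 -0.813  2.468  1.247  0.413 -0.185]
[ 0.294  0.174 -0.822  2.429  1.191  0.574 -0.358]
```

View pics/c6.png

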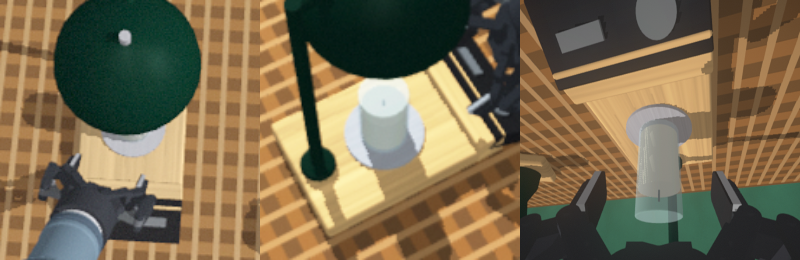

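The glass is free, upright and centred on the plate at (385,125) in the middle panel. The wrist view shows the round key at about (655,15). I'll close the gripper and line up over the key, square to the panel.

```bash
python3 - <<'E'
from plan import *
np.set_printoptions(precision=3,suppress=True)
QK=list(q(30,POSE[2],1))
key=L(pm+[0,.036,0]+.003*n,POSE);print('key',key)
print('wrist key',tip_of('wrist','touchkey')[:1],proj('wrist',key))
move_gripper(0.0);print(read_finger_gap())
nw=-Ro.from_quat(QK).as_matrix()[:,2]
p=key+nw*(.019+.035)
try: movel(list(p),QK,speed=.07)
except MotionError as e: print(e); move_ptp(list(p),QK)
print(read_eef_pos(),read_qpos(),read_ft_force(),read_time_s())
snap('scene','s7.png');snap('wrist','w7.png');snap('top','t7.png')
print('wrist',tip_of('wrist','touchkey')[:1],proj('wrist',key),'scene',tip_of('scene','touchkey')[:1],proj('scene',key))
E
python3 - <<'E'
import cv2,numpy as np
b,c,a=[cv2.imread(f'pics/{k}7.png') for k in 'tsw']
cv2.imwrite('pics/c7.png',np.hstack([cv2.resize(b[150:330,220:400],(260,260)),cv2.resize(c[190:290,320:420],(260,260)),cv2.resize(a,(280,260))]))
E
```

```text
key [0.483 0.066 0.035]
wrist key [{'at': [308.6, 25.0], 'confidence': 0.98}] [314.157  34.113]
0.00019981649495511548
[0.457 0.066 0.082] [ 0.404  0.193 -0.759  2.476  1.531  0.285 -0.193] [ 0.048  0.083 -0.252] 21.05
wrist [{'at': [316.9, 280.5], 'confidence': 0.67}] [317.902 284.246] scene [{'at': [371.8, 245.7], 'confidence': 0.59}] [376.97  249.819]
```

View pics/c7.png

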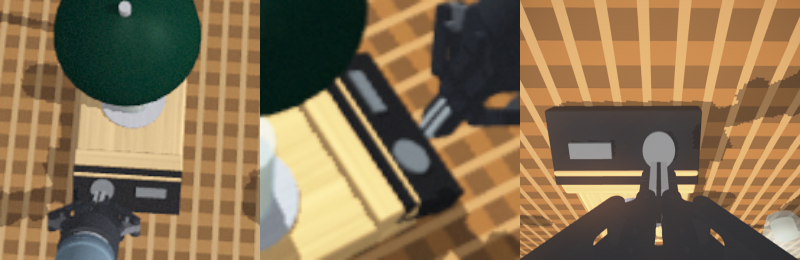

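View pics/w7.png

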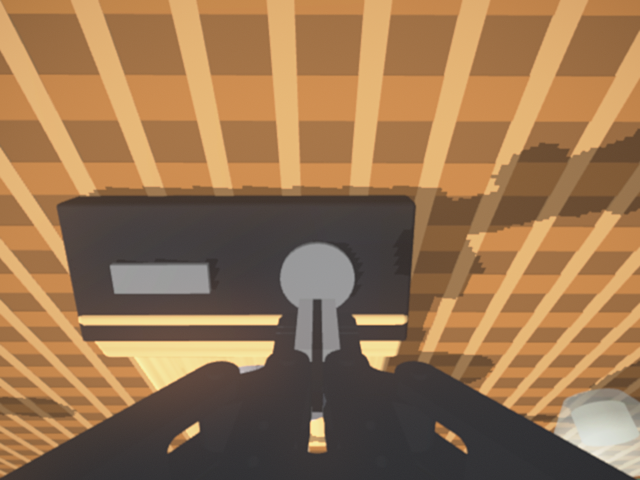

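The wrist view shows the round key at (317,277), 7 rows above the prediction, so it lies about 3 mm further down the slope. It is centred sideways under the closed tips. I'll shift 2 mm down the slope and feel for it.

```bash
cat > press.py <<'E'
from plan import *
np.set_printoptions(precision=3,suppress=True)
QK=list(q(30,POSE[2],1))
key=L(pm+[0,.036,0]+.003*n,POSE)
R=Ro.from_quat(QK).as_matrix();nw=-R[:,2]
key=key+R[:,0]*.0025      # flip=1: tool x points down the slope
def F(k=4):
    a=[]
    for i in range(k): a.append(read_ft_force()); pause(.02)
    return np.mean(a,0)
E
python3 - <<'E'
from press import *
print(R[:,0])
go=lambda d,s:movel(list(key+nw*(.019+d)),QK,speed=s)
go(.008,.05); pause(.2); f0=F(8); print('f0',f0,read_time_s())
d=.008;log=[]
while d>-.008:
    d-=.0005; go(d,.02); f=(F(3)-f0); fn=f@nw
    log.append((round(d*1e3,2),round(fn,2)))
    if fn>2: break
print(log,f); print(read_time_s(),read_eef_pos(),((read_eef_pos()-key)@nw-.019)*1e3)
E
```

```text
[-0.866 -0.003 -0.5  ]
f0 [-0.13   0.114 -0.084] 22.325
[(7.5, np.float64(-0.1)), (7.0, np.float64(-0.5)), (6.5, np.float64(0.13)), (6.0, np.float64(0.58)), (5.5, np.float64(-0.38)), (5.0, np.float64(0.41)), (4.5, np.float64(-0.5)), (4.0, np.float64(0.03)), (3.5, np.float64(-0.1)), (3.0, np.float64(-0.42)), (2.5, np.float64(-0.12)), (2.0, np.float64(0.27)), (1.5, np.float64(2.09))] [-0.724 -0.74   1.989]
26.225 [0.471 0.066 0.052] 1.5380694249389273
```

```bash
python3 - <<'E'
from press import *
go=lambda d,s:movel(list(key+nw*(.019+d)),QK,speed=s)
f0=np.array([-.13,.114,-.084])
d=.0015;log=[]
while d>-.006:
    d-=.0003; go(d,.02); f=(F(3)-f0); fn=f@nw
    log.append((round(d*1e3,2),round(float(fn),2),round(((read_eef_pos()-key)@nw-.019)*1e3,2)))
    if fn>9.3: break
print(log,f)
t=read_time_s();m=[]
while read_time_s()-t<2.4:
    pause(.1); m.append(float((read_ft_force()-f0)@nw))
print(np.round(m,1),read_time_s()-t)
snap('scene','s8.png');snap('wrist','w8.png')
go(.01,.04);print(F()-f0,read_time_s())
go(.035,.08)
E
python3 - <<'E'
import cv2,numpy as np
c,a=[cv2.imread(f'pics/{k}8.png') for k in 'sw']
cv2.imwrite('pics/c8.png',np.hstack([cv2.resize(c[170:320,270:420],(390,400)),cv2.resize(a,(400,400))]))
E
```

```text
[(1.2, 2.86, np.float64(1.22)), (0.9, 3.94, np.float64(0.92)), (0.6, 4.98, np.float64(0.62)), (0.3, 5.64, np.float64(0.32)), (0.0, 5.83, np.float64(0.04)), (-0.3, 7.26, np.float64(-0.22)), (-0.6, 11.2, np.float64(-0.34))] [-5.398 -1.057  9.819]
[11.2 11.6 11.9 11.1 12.6 12.3 12.3 10.9 11.7 11.1 11.4 11.  11.2 12.3
 12.3 11.4 11.8 12.  11.1 11.6 11.3 11.5 12.  11.6] 2.400000000000002
[ 0.172 -0.05  -0.01 ] 31.3083
```

View pics/c8.png

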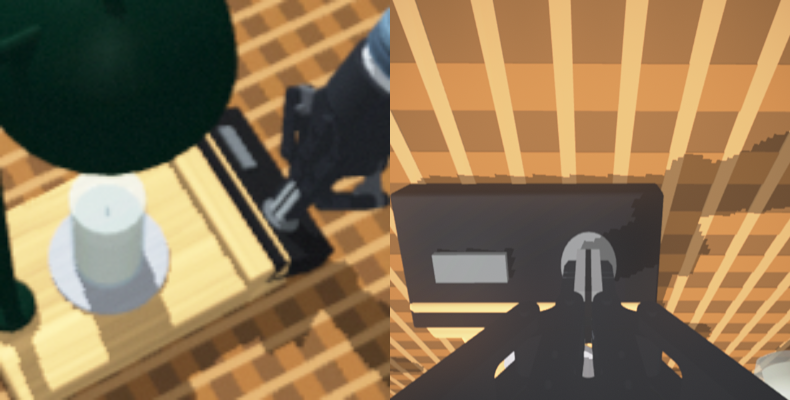

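The tips sat on the round key, and the force followed the key's spring curve up to its stop, then held at about 11.6 N. One last check before handing in.

```bash
python3 - <<'E'
from press import *
snap('scene','s9.png');snap('top','t9.png')
for c in('top','scene'): print(c,tip_of(c,'candle_mid')[:1],[ (k,np.round(tip_of(c,k)[0]['at'])) for k in('mug','mill','tealight') if tip_of(c,k)])
print(read_ft_force(),abs(np.array(read_joint_vel())).max(),read_time_s())
E
```

```text
top [{'at': [312.2, 211.1], 'confidence': 0.57}] [('mug', array([451., 295.])), ('mill', array([465., 194.])), ('tealight', array([190., 176.]))]
scene [] [('mug', array([308., 149.])), ('mill', array([212., 173.])), ('tealight', array([345., 408.]))]
[-0.668 -0.118  0.271] 0.002415513410584337 32.5667
```

View pics/s9.png

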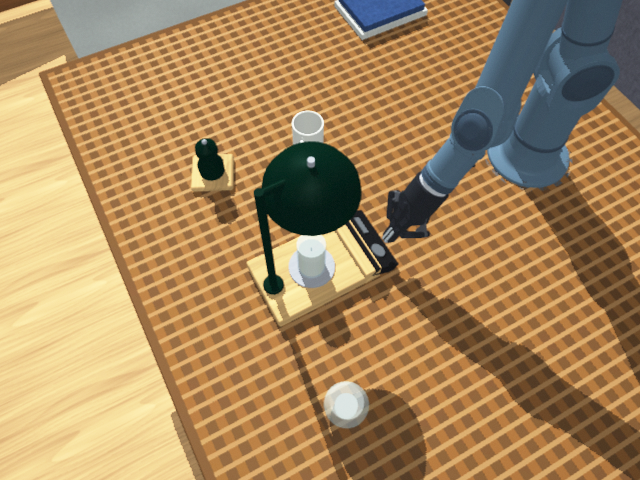

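The candle stands centred on the plate at (311,257), the mug, mill and tealight have not moved, and the gripper is clear of the key at (378,250).

```bash
python3 -c "
from bench import *
print(sign_off(), read_time_s())"
```

```text
the job is handed in; nothing more can be done
the job is handed in; nothing more can be done
```

The candle glass stands upright and free on the steel plate, and the round key was pressed and let go. I handed the job in at about 33 s of the 66 s allowed; no verdict is reported.

- **Candle glass:** I gripped it tilted at 40° and carried it in under the shade. It was lowered until I felt contact with the plate at the expected height, then released.
- **Round key:** the closed fingertips pushed it to its stop and held 10.9 to 12.6 N for 2.4 s, slightly above the 10 N asked for and well under 22 N. The force rose as the key's spring should, and there was no force after I let go.
- **Last checks:** the pictures show the glass centred on the plate to within a few mm. The mug, mill and tealight are where they were, to within the networks' scatter of about 3 pixels. The wrist force is about zero, with the gripper about 35 mm off the key.
- **Misses and disagreements:**
  - In the last scene picture the network missed the candle, though it plainly shows there and the top view found it.
  - The key sat about 2 to 3 mm from my first estimate, which I corrected from the wrist view and by feel.
  - I could not confirm the lamp coming on in the pictures.

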